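Stand a flywheel rotor on the zeroed marking stand

TASK

Set the flywheel rotor up for marking. First turn the dial of the blue marking stand by its rim until its yellow mark stands right over the red pointer, and let go of it; then take the rotor from its slanting rest and stand it upright on its narrow foot inside the white ring on the dial. Lower it until you feel it touch lightly, only then let go, carefully, and make sure it stays standing by itself with the mark still on the pointer; leave the solder spool, the bottle and the loupe where they are.

Things in the scene. Friction and masses are not known exactly. Their poses are not given: they have to be found in the camera images.
- stand: Fixed marking stand, blue plate 90x90x12 mm; origin on the bench, on the dial's vertical axis. A column, clamped at another height each time (not reported), carries a dark knurled dial 56 mm across, 18 mm thick; its flat top, with a white ring 36 mm across, lies 52 to 72 mm above the bench: find it by touch. Around the dial's rim all is free down to 3 mm below its underside.
- dial (a joint): Dial angle in rad, counter-clockwise from above positive; 0 when the yellow mark (2.6 mm line at the rim) is over the flat red pointer, which sticks out below the dial to 43 mm from the axis along the stand's -x. Starts at 0.5 to 1.4, range -3.1 to 3.1; friction about 0.04 Nm, stays where left.
- rotor: Motor rotor, 0.25 to 0.36 kg, 112 mm long. Origin: centre of the underside of its brass foot (20 mm across, 8 high); +z along the steel shaft (12 across) to the copper-coloured flywheel (50 across, 82 to 104 mm up) and a boss (18 across, 8 high) on top. Centre of mass 82 mm up: standing free it topples at 7 degrees. Starts leaning 30 degrees from vertical towards the rest's -x.
- rotor_wheel (a point): Centre of the rotor's flywheel, on its axis, 93 mm from the foot's underside; axes as the rotor's. Grip the rotor by the flywheel's rim (50 mm across, 22 mm thick).
- rest: Fixed slanting rest, base plate 110x60x8 mm (x -75 to 35 mm); origin on the bench, 28 mm below where the rotor's foot starts. The rotor's foot stands on a stop plate, its shaft lies in two open orange V supports (24 mm wide) 32 to 40 and 64 to 72 mm from the foot. Lift the rotor straight up out of them, not along its own axis: the foot would catch on a support.
- solder_spool: Bystander: blue spool of solder wire, 54 x 54 x 38 mm, origin at the centre of its underside. Leave it alone.
- alcohol_pump: Bystander: white bottle with a red neck, 59 x 59 x 111 mm, origin at the centre of its underside. Leave it alone.
- loupe: Bystander: black eye loupe, 35 x 35 x 26 mm, origin at the centre of its underside. Leave it alone.

How it is judged:
By the outcome, as a careful person would: the job done as asked, in the order asked, and still so for the second after the job is handed in, with the robot touching nothing.
It also fails if it takes over 64 s, if anything falls off the work surface, if the arm or the gripper's body presses on something with over 40 N, if the wrist force passes 120 N, or if a joint passes its speed limit or range.

ROBOT

A 6-joint arm with a two-finger parallel gripper is mounted at the origin on a cart in front of the work surface, level with it; the furniture and walls round the work are solid. World frame = base frame: x ahead of the robot, y to its left, z up, the work surface at z = 0. Lengths are in m, angles in rad, forces in N, time in s.
With the tool pointing down it reaches from about 0.35 to 0.975 m from the base axis. Payload 7.1 kg.
Tool frame: the origin (TCP) lies midway between the tips of the shut fingers; the grasp point (between the pads) lies 19 mm behind it; z points along the fingers, y is the line along which they close (so a half turn about z gives the same grasp; the last joint's range is limited). The gripper opens to 88 mm and grips with 3 to 60 N. Pads are 20 mm wide; open, the fingers measure 115 mm over their backs; the gripper's body (75 mm by 178 mm) begins 61 mm behind the grasp point.
Start: joints at [1.235, 0.423, 1.63, -0, 1.089, -0.019], TCP at [0.195, 0.594, 0.184] pointing down, gripper open.
Joint ranges: [-3, 3], [-0.9, 2.11], [0.09, 2.58], [-1.31, 4.45], [0.11, 2.69], [-2.54, 2.54]. Speed limits (rad/s): [2.39, 2.39, 3.01, 3.14, 3.14, 3.14].

INTERFACE

Orientations are given as a 3x3 rotation matrix whose columns are the frame's x, y, z axes.
In Python, from plant import ctrl gives the robot as it stands.
- The arm moves only by the tool jog_arm, never from a script. Its argument "increments" is a list of rows, each a list of 7 numbers: the turn, a rotation vector about the tool's x, y, z in rad, then the shift along the tool's x, y, z in cm, then the opening, from -1 (shut) to 1 (fully open). A call has 1 to 10 rows; each row is the pose to reach, as a shift and turn from the pose commanded when the call began, along the tool's axes at that moment; what a row does not reach only later rows make up. A row lasts 1/8 s, in which the tool goes at most 62.5 mm and 10.7 degrees, less where a joint would pass 70% of its speed; a pose out of reach is approached as far as the arm can. A call with a gripper value outside its range is refused whole. The fingers move at their own pace and stop on an object; "force" is the grip in N (left out, the last holds). Time passes only in rows, so rows that repeat a pose let the fingers close. It gives the time, the measured TCP pose, the force, the opening and the grip force at its end, in the units of the state.
- ctrl.read_state(): the state, without advancing time (a new reading comes with each control period).
- ctrl.capture(name): name is "scene" or "top"; returns (picture, depth): 384x512x3 uint8, red, green, blue; 384x512 float32, m along the optical axis (not along the pixel's ray), 0 where there is no reading.
- ctrl.camera_model(name): a dict with "fx", "fy", "cx", "cy" (pixels), "rvec" (rotation vector, rad) and "tvec" (3), from world to camera coordinates, as OpenCV has them. Camera axes: x right, y down, z forward; pixel columns grow to the right and rows downward; lengths in m; the calibration is good to about 2 mm. A picture is of the moment at which its call begins. camera_model takes no time and is no camera call.
- ctrl.hand_in(): hands the job in; it is judged then, once.
The state is a dict: "time": time; "joint_positions": joint angles; "qd": joint speeds; "tau": joint torques, N m; "ee_pos": TCP position; "tool_rot": TCP orientation; "contact_force": force on the tool from outside, world axes, zero at the start; "ft_torque": the same for the moment, N m; "gripper_width": opening from 0.0 (shut) to 1.0 (fully open); "grip_force": force on a finger pad.
Only numpy, scipy, OpenCV 4.12 (cv2) and the standard library are available. Lean on these libraries where they do the work, as an engineer would, in place of code of your own. Each camera call takes 0.05 s, during which the arm holds its last target. There are 200 camera calls.

## Working session

There is one attempt and no reset: what is moved stays moved. The work goes in short steps, Python scripts to look and compute and a tool call to move; the robot and the scene stay as the last step left them, time stands still between calls to the robot, and variables do not carry over. Pictures are saved under pics/ and viewed, at most 10 in all, crops included, and the job is handed in when it is done.

Besides the shell and the picture viewer there is one more tool, called after "Request:" as name(argument=value, ...), one argument or row to a line, values as JSON. jog_arm: Moves the arm, as the interface text tells. Its arguments: {"type":"object","properties":{"increments":{"type":"array","items":{"type":"array","items":{"type":"number"}}},"force":{"type":"number"}},"required":["increments"]}

```bash
mkdir -p pics; ls
cat > h.py <<'E'
import numpy as np, cv2
from plant import ctrl
def cam(n):
    m=ctrl.camera_model(n); R=cv2.Rodrigues(np.array(m['rvec'],float))[0]; t=np.array(m['tvec'],float).ravel()
    return m,R,t
def pts(n,d):
    m,R,t=cam(n); v,u=np.mgrid[0:d.shape[0],0:d.shape[1]]
    P=np.stack([(u-m['cx'])/m['fx']*d,(v-m['cy'])/m['fy']*d,d],-1)
    return (P-t)@R
def ray(n,u,v,z):
    m,R,t=cam(n); o=-R.T@t; r=R.T@np.array([(u-m['cx'])/m['fx'],(v-m['cy'])/m['fy'],1]); return o+r*(z-o[2])/r[2]
def snap(n,f):
    p,d=ctrl.capture(n); np.savez(''+f+'.npz',p=p,d=d); cv2.imwrite('pics/'+f+'.png',p[:,:,::-1]); return p,d
E
python3 - <<'E'
from h import *
for n in('scene','top'):
    snap(n,n+'0'); m,R,t=cam(n); print(n,m['fx'],-R.T@t,R[2])
s=ctrl.read_state(); print(s)
E
```

```text
pics
scene 366.41618551140573 [-0.0827181  -0.4442243   0.72796161] [ 0.62991426  0.38461389 -0.67474453]
top 383.65810107686025 [ 0.4376332  -0.05515114  1.26067462] [ 0.08150853  0.00640224 -0.99665208]
{'time': 0.1, 'joint_positions': array([ 1.23499113e+00,  4.23769804e-01,  1.63061742e+00,  3.08735956e-06,
        1.08860895e+00, -1.89817123e-02]), 'qd': array([ 0.00094015, -0.00019648, -0.00154585,  0.00044064, -0.0003519 ,
        0.0012354 ]), 'tau': array([ 2.75713319e-06, -5.45616460e+01, -2.74323088e+01,  6.45845477e-02,
        1.87723059e-02, -4.38689699e-05]), 'ee_pos': array([0.19449591, 0.5933713 , 0.1837746 ]), 'tool_rot': array([[-9.50229398e-01,  3.11550757e-01, -4.65082852e-04],
       [ 3.11551103e-01,  9.50228476e-01, -1.32422265e-03],
       [ 2.93724006e-05, -1.40321237e-03, -9.99999015e-01]]), 'contact_force': array([-0.3149536 , -0.5788409 ,  0.11134524]), 'ft_torque': array([ 0.02958717, -0.04467254,  0.02037222]), 'grip_force': 0.0, 'gripper_width': 0.9987655535639419}
```

View pics/scene0.png

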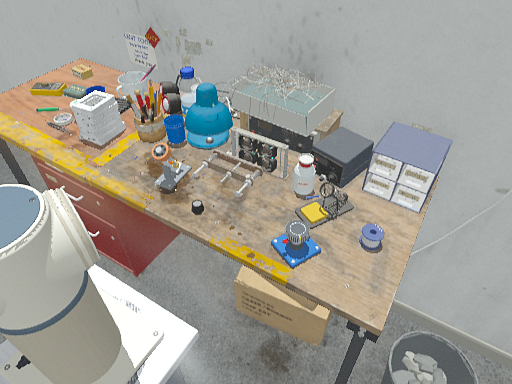

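View pics/top0.png

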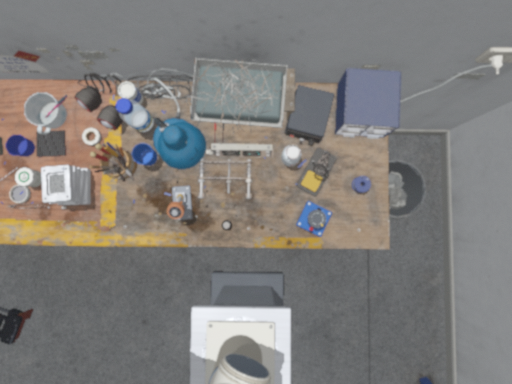

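The scene view shows the blue stand at about (296,243) and the rotor on its rest at about (170,172). In the top view the stand is at (315,218) and the rotor at (180,205). Next I'll zoom in.

Run:
```python
from h import *
A=cv2.imread('pics/scene0.png');B=cv2.imread('pics/top0.png')
f=lambda I,u,v,w=25:cv2.resize(I[v-w:v+w,u-w:u+w],(400,400),interpolation=cv2.INTER_CUBIC)
M=np.vstack([np.hstack([f(A,296,240,30),f(A,172,170,30)]),np.hstack([f(B,315,218),f(B,180,205)])])
cv2.imwrite('pics/z0.png',cv2.resize(M,(600,600)))
for n in('scene','top'):
    D=np.load(n+'0.npz');p=D['p'].astype(int);d=D['d'];W=pts(n,d)
    hsv=cv2.cvtColor(D['p'],cv2.COLOR_RGB2HSV)
    u0,v0=(296,240) if n=='scene' else (315,218)
    print(n); 
    m=np.zeros(d.shape,bool); m[v0-28:v0+28,u0-28:u0+28]=1
    P=W[m]; h=hsv[m]
    bl=(h[:,0]>100)&(h[:,0]<118)&(h[:,1]>180)&(h[:,2]>100)
    vv,uu=np.nonzero(m); 
    c=cv2.minAreaRect(np.stack([uu[bl],vv[bl]],1).astype(np.float32)); print('blue',bl.sum(),c,[ray(n,*q,0.012).round(4) for q in cv2.boxPoints(c)],'z',np.percentile(P[bl,2],[10,50,90]))
    o=W[v0,u0]
    top=(P[:,2]>0.045)&(P[:,2]<0.09); print('dialtop',top.sum(),P[top].mean(0),np.percentile(P[top,2],[10,30,50,70,90]))
    q=(P[top].min(0)+P[top].max(0))/2;print(q)
```

```text
scene
blue 155 ((295.7205810546875, 245.8676300048828), (32.7562255859375, 38.41568374633789), 59.036251068115234) [array([ 0.4141, -0.179 ,  0.012 ]), array([ 0.5138, -0.2197,  0.012 ]), array([ 0.4546, -0.2935,  0.012 ]), array([ 0.3642, -0.2521,  0.012 ])] z [0.00743396 0.0118036  0.01384167]
dialtop 485 [ 0.4326284  -0.23497599  0.06891248] [0.05965413 0.0698448  0.07130627 0.07209336 0.07309164]
[ 0.43516098 -0.23330573  0.06139461]
topTraceback (most recent call last):
  File "<stdin>", line 15, in <module>
    return _quantile_unchecked(
        a, q, axis, out, overwrite_input, method, keepdims, weights)
    return _ureduce(a,
                    func=_quantile_ureduce_func,
    ...<5 lines>...
                    overwrite_input=overwrite_input,
                    method=method)
    r = func(a, **kwargs)
    result = _quantile(arr,
                       quantiles=q,
    ...<2 lines>...
                       out=out,
                       weights=wgt)
    slices_having_nans = np.isnan(arr[-1, ...])
                                  ~~~^^^^^^^^^
IndexError: index -1 is out of bounds for axis 0 with size 0
```

View pics/z0.png

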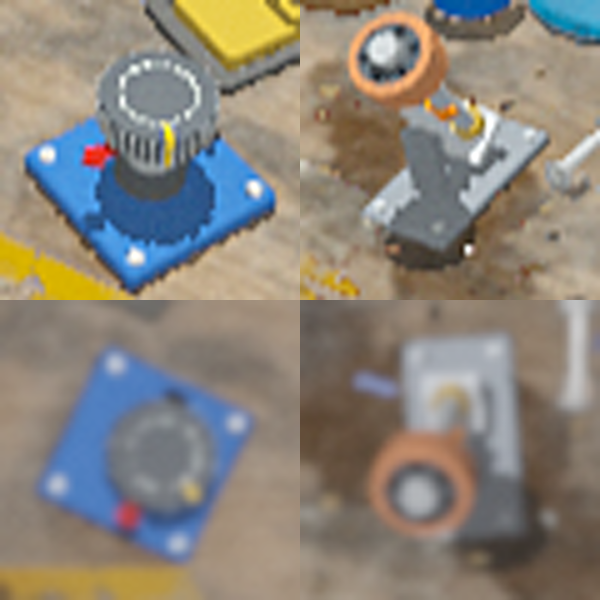

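The zoom shows the pointer (scene px ≈(285,241)), the yellow mark ≈(299,239) about 70° CCW of it, and the rotor leaning towards the robot. I'll measure now.

Run:
```python
from h import *
for n,(u0,v0) in {'scene':(296,240),'top':(315,218)}.items():
    D=np.load(n+'0.npz');d=D['d'];W=pts(n,d);hsv=cv2.cvtColor(D['p'],cv2.COLOR_RGB2HSV)
    print(n,'z',W[v0-14:v0+14:3,u0-16:u0+16:3,2].round(3) if n=='top' else '')
    H,S,V=[hsv[...,i].astype(int) for i in range(3)]
    vv,uu=np.mgrid[0:384,0:512]; near=(abs(uu-u0)<28)&(abs(vv-v0)<28)
    ms={'ring':near&(S<45)&(V>170)&(W[...,2]>.04),'yel':near&(H>18)&(H<32)&(S>110)&(V>110)&(W[...,2]>.035),'red':near&((H<6)|(H>174))&(S>150),
      'plate':near&(H>98)&(H<120)&(S>120)&(W[...,2]<.03)}
    for k,m in ms.items():
        if m.sum(): print(k,m.sum(),'uv',uu[m].mean().round(2),vv[m].mean().round(2),'W',np.median(W[m],0).round(4))
    if ms['ring'].sum()>6: print(cv2.fitEllipse(np.stack([uu[ms['ring']],vv[ms['ring']]],1).astype(np.float32)))
    u1,v1=(172,170) if n=='scene' else (180,205)
    near=(abs(uu-u1)<28)&(abs(vv-v1)<28)
    m=near&(H>3)&(H<16)&(S>100)&(W[...,2]>.08)
    P=W[m];print('wheel',m.sum(),uu[m].mean(),vv[m].mean(),P.mean(0),P.min(0),P.max(0))
    print(cv2.minEnclosingCircle(np.stack([uu[m],vv[m]],1).astype(np.float32)))
    # plane fit to wheel face
f=lambda n,u,v,w:cv2.resize(cv2.imread(f'pics/{n}0.png')[v-w:v+w,u-w:u+w],(400,400),interpolation=cv2.INTER_CUBIC)
cv2.imwrite('pics/z1.png',np.hstack([f('scene',172,172,25),f('top',184,200,25)]))
```

```text
scene z 
ring 60 uv 296.62 228.8 W [ 0.439  -0.2345  0.0719]
yel 13 uv 300.23 236.31 W [ 0.4167 -0.2507  0.0712]
red 15 uv 285.07 240.73 W [ 0.4067 -0.2209  0.0505]
plate 713 uv 295.29 250.47 W [ 0.4186 -0.2501  0.0124]
((296.34698486328125, 229.36131286621094), (15.280423164367676, 19.721223831176758), 107.59650421142578)
wheel 158 162.6139240506329 152.78481012658227 [0.45389499 0.18546639 0.11287763] [0.43223155 0.16937897 0.09078253] [0.47665399 0.22038219 0.13193824]
((161.1842041015625, 151.5), 9.828609466552734)
top z [[-4.000e-03  4.000e-03  7.000e-03  1.800e-02  9.000e-03  1.300e-02
   2.000e-03  2.000e-03  1.000e-03 -3.000e-03 -0.000e+00]
 [-2.000e-03 -4.000e-03  1.100e-02  1.700e-02  1.500e-02  1.500e-02
   1.400e-02  1.000e-02 -2.000e-03  1.000e-03 -2.000e-03]
 [ 1.000e-03 -2.000e-03  1.300e-02  1.300e-02  1.000e-02  6.900e-02
   6.900e-02  2.500e-02  1.200e-02  1.600e-02 -1.000e-03]
 [ 1.000e-03  1.100e-02  1.400e-02  1.300e-02  7.100e-02  6.900e-02
   7.300e-02  7.600e-02  7.500e-02  1.400e-02  1.000e-02]
 [-5.000e-03  1.400e-02  1.000e-02  7.200e-02  6.900e-02  7.100e-
[... 358 characters left out ...]
  7.200e-02  6.700e-02
   7.300e-02  7.200e-02  1.200e-02  1.261e+00 -2.000e-03]
 [ 0.000e+00  1.300e-02  1.200e-02  1.600e-02  5.200e-02  1.900e-02
   9.000e-03  1.500e-02  1.000e-02 -2.000e-03 -1.000e-03]
 [ 3.000e-03 -1.000e-03 -2.000e-03  1.400e-02  1.100e-02  1.400e-02
   1.200e-02  1.200e-02 -2.000e-03  4.000e-03  5.000e-03]]
ring 1 uv 321.0 223.0 W [ 0.4232 -0.2466  0.0708]
red 2 uv 311.0 228.5 W [ 0.4054 -0.2183  0.0522]
plate 269 uv 310.39 217.18 W [ 0.4443 -0.2111  0.0124]
wheel 91 174.97802197802199 206.6813186813187 [0.46651462 0.19473957 0.12133202] [0.44215368 0.1722725  0.1059481 ] [0.48048012 0.221028   0.13221801]
((174.53030395507812, 209.67172241210938), 8.633195877075195)
```

View pics/z1.png

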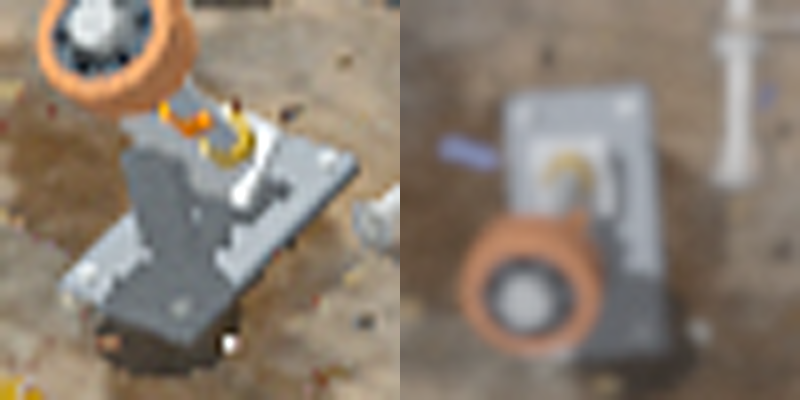

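The crop shows the rest plate corners, the boss at scene ≈(159,150), top ≈(175,212), and the foot on the stop plate.

Run:
```python
from h import *
c=lambda x,y,o:((x+.5)/8-.5+o[0],(y+.5)/8-.5+o[1])
S=(147,147);T=(159,175)
for k,n,o,L in(('scene','scene',S,[(357,165),(190,342),(65,288)]),('top','top',T,[(107,92),(247,85),(263,350)])):
    q=[ray(n,*c(*a,o),.008) for a in L]; print(k,[x.round(4)[:2] for x in q],[np.degrees(np.arctan2(*(q[i+1]-q[i])[1::-1])).round(1) for i in(0,1)],[np.linalg.norm(q[i+1]-q[i]).round(4) for i in (0,1)])
def tri(a,b):
    A=[];B=[]
    for n,(u,v) in(('scene',a),('top',b)):
        m,R,t=cam(n);o=-R.T@t;r=R.T@np.array([(u-m['cx'])/m['fx'],(v-m['cy'])/m['fy'],1]);r/=np.linalg.norm(r)
        M=np.eye(3)-np.outer(r,r);A.append(M);B.append(M@o)
    x=np.linalg.solve(sum(A),sum(B));return x,[np.linalg.norm(M@x-b_) for M,b_ in zip(A,B)]
print('boss',tri(c(95,25,S),c(128,300,T)))
for n,(u0,v0),(u1,v1) in(('scene',(296,235),(160,152)),('top',(315,218),(176,208))):
    D=np.load(n+'0.npz');W=pts(n,D['d'])
    P=W[v0-22:v0+22,u0-22:u0+22].reshape(-1,3);P=P[(P[:,2]>.066)&(P[:,2]<.08)]
    print(n,'dial',len(P),P.mean(0).round(4),cv2.minEnclosingCircle((P[:,:2]*1000).astype(np.float32)),np.median(P[:,2]))
    P=W[v1-18:v1+18,u1-18:u1+18].reshape(-1,3);P=P[(P[:,2]>.085)&(P[:,2]<.16)]
    # top face of flywheel: project on axis for yaw guess
    for yaw in(0,4,8):
        a=np.radians(yaw);ax=np.array([-np.cos(a)*.5,-np.sin(a)*.5,np.cos(np.pi/6)])
        s=P@ax; print(yaw,'axis pos pct',np.percentile(s,[50,80,95]).round(4))
    hsv=cv2.cvtColor(D['p'],cv2.COLOR_RGB2HSV)
print('yaws from dial');
C=np.array([.4355,-.2345])
print('red',ray('scene',285.07,240.73,.0505),'yel',ray('scene',300.2,236.3,.0715))
c6=lambda x,y:((x+.5)/6-.5+290,(y+.5)/6-.5+193)
q=[ray('top',*c6(x,y-300),.012)[:2] for x,y in((115,363),(236,423),(178,543),(57,485))];print('stand c',np.mean(q,0),[np.degrees(np.arctan2(*(q[(i+1)%4]-q[i])[::-1])).round(1) for i in range(4)])
c5=lambda x,y:((x+.5)/5-.5+266,(y+.5)/5-.5+210)
q=[ray('scene',*c5(*a),.012)[:2] for a in((47,154),(135,257),(254,188))];print('scene',(q[0]+q[2])/2,[np.degrees(np.arctan2(*(q[i+1]-q[i])[::-1])).round(1) for i in range(2)])
```

```text
scene [array([0.5372, 0.1703]), array([0.4301, 0.1593]), array([0.4281, 0.2169])] [np.float64(-174.1), np.float64(92.0)] [np.float64(0.1076), np.float64(0.0577)]
top [array([0.5368, 0.2317]), array([0.5404, 0.1743]), array([0.4322, 0.1648])] [np.float64(-86.4), np.float64(-175.0)] [np.float64(0.0575), np.float64(0.1086)]
boss (array([0.45057317, 0.19544407, 0.12160202]), [np.float64(2.7451423038401817e-05), np.float64(2.745142303837174e-05)])
scene dial 391 [ 0.4366 -0.2349  0.0715] ((438.9351806640625, -233.7889404296875), 29.493738174438477) 0.07165102802915621
0 axis pos pct [-0.1244 -0.1222 -0.1154]
4 axis pos pct [-0.1305 -0.1284 -0.1217]
8 axis pos pct [-0.1356 -0.1335 -0.1269]
top dial 263 [ 0.4363 -0.2317  0.0712] ((436.1985168457031, -231.91766357421875), 28.5858154296875) 0.07130024216345726
0 axis pos pct [-0.1229 -0.1202 -0.1159]
4 axis pos pct [-0.1291 -0.1266 -0.1222]
8 axis pos pct [-0.1342 -0.1317 -0.1272]
yaws from dial
red [ 0.40709536 -0.22010441  0.0505    ] yel [ 0.42106213 -0.25046857  0.0715    ]
stand c [ 0.4378798  -0.23339579] [np.float64(-115.8), np.float64(154.2), np.float64(65.1), np.float64(-25.2)]
scene [ 0.43997525 -0.2335393 ] [np.float64(-115.8), np.float64(-25.1)]
```

```bash
cat >> h.py <<'E'
from scipy.spatial.transform import Rotation as Ro
def down(a):  # tool down with x axis at angle a deg
    a=np.radians(a);return np.array([[np.cos(a),np.sin(a),0],[np.sin(a),-np.cos(a),0],[0,0,-1.]])
def tilt(psi):
    p=np.radians(psi);z=np.array([.5*np.cos(p),.5*np.sin(p),-.75**.5]);y=np.array([-np.sin(p),np.cos(p),0]);return np.stack([np.cross(y,z),y,z],1)
def row(R,p,p0=None,R0=None):
    s=ctrl.read_state();R0=s['tool_rot'] if R0 is None else R0;p0=s['ee_pos'] if p0 is None else p0
    return Ro.from_matrix(R0.T@R).as_rotvec().round(3),(R0.T@(np.array(p)-p0)*100).round(2)
E
python3 - <<'E'
from h import *
print(row(down(162),[.42,.12,.25]))
print(row(down(162),[.4375,-.2335,.14],np.array([.42,.12,.25]),down(162)))
E
```

```text
(array([-0.001, -0.   , -0.003]), array([-36.18, -37.96,  -6.57]))
(array([0., 0., 0.]), array([-12.59, -33.08,  11.  ]))
```

Request:
jog_arm(
  increments=[
    [0,0,0,-36.2,-38,-6.6,1],
    [0,0,0,-36.2,-38,-6.6,1],
    [0,0,0,-36.2,-38,-6.6,1],
    [0,0,0,-36.2,-38,-6.6,1],
    [0,0,0,-36.2,-38,-6.6,1],
    [0,0,0,-36.2,-38,-6.6,1],
    [0,0,0,-36.2,-38,-6.6,1],
    [0,0,0,-36.2,-38,-6.6,1],
    [0,0,0,-36.2,-38,-6.6,1],
    [0,0,0,-36.2,-38,-6.6,1],
  ],
  force=12,
)

```text
time: 1.35
ee_pos: [0.4208, 0.1186, 0.2505]
tool_rot: [[-0.949, 0.315, 0.0], [0.315, 0.949, 0.0], [-0.0, 0.0, -1.0]]
contact_force: [0.4, 0.1, -0.2]
gripper_width: 0.997
grip_force: 0.0
```

Request:
jog_arm(
  increments=[
    [0,0,0,-12.6,-33.1,11,1],
    [0,0,0,-12.6,-33.1,11,1],
    [0,0,0,-12.6,-33.1,11,1],
    [0,0,0,-12.6,-33.1,11,1],
    [0,0,0,-12.6,-33.1,11,1],
    [0,0,0,-12.6,-33.1,11,1],
    [0,0,0,-12.6,-33.1,11,1],
    [0,0,0,-12.6,-33.1,11,1],
  ],
)

```text
time: 2.35
ee_pos: [0.4367, -0.2323, 0.14]
tool_rot: [[-0.95, 0.311, -0.001], [0.311, 0.95, 0.001], [0.002, 0.001, -1.0]]
contact_force: [0.6, -0.8, -1.5]
gripper_width: 1.001
grip_force: 0.0
```

Run:
```python
from h import *
s=ctrl.read_state();print(s['joint_positions'].round(2),s['ee_pos'],s['contact_force'])
print(row(down(162),[.4375,-.2335,.0575]))
```

```text
[-0.51  0.3   1.95  0.    0.9  -1.77] [ 0.43665111 -0.23234926  0.14003685] [ 0.64355448 -0.8006616  -1.46810404]
(array([ 0.001, -0.002, -0.002]), array([-0.13, -0.09,  8.25]))
```

Request:
jog_arm(
  increments=[
    [0,0,0,0,0,4,1],
    [0,0,0,-0.1,-0.1,6,1],
    [0,0,0,-0.1,-0.1,7.5,1],
    [0,0,0,-0.1,-0.1,8.2,1],
    [0,0,0,-0.1,-0.1,8.2,1],
    [0,0,0,-0.1,-0.1,8.2,0.5],
    [0,0,0,-0.1,-0.1,8.2,0.35],
  ],
)

```text
time: 3.22
ee_pos: [0.4379, -0.2353, 0.0591]
tool_rot: [[-0.95, 0.312, 0.001], [0.312, 0.95, -0.001], [-0.001, -0.0, -1.0]]
contact_force: [0.6, 0.3, -0.1]
gripper_width: 0.815
grip_force: 0.0
```

Request:
jog_arm(
  increments=[
    [0,0,0,0,0,0,0.25],
    [0,0,0,0,0,0,0.2],
    [0,0,0,0,0,0,0.2],
    [0,0,0,0,0,0,0.2],
  ],
  force=12,
)

```text
time: 3.72
ee_pos: [0.4375, -0.2351, 0.0585]
tool_rot: [[-0.95, 0.312, -0.0], [0.312, 0.95, 0.0], [0.0, -0.0, -1.0]]
contact_force: [-0.2, 0.8, 0.4]
gripper_width: 0.602
grip_force: 0.0
```

Request:
jog_arm(
  increments=[
    [0,0,0,0,0,0,0.1],
    [0,0,0,0,0,0,0.0],
    [0,0,0,0,0,0,0],
  ],
  force=12,
)

```text
time: 4.1
ee_pos: [0.4375, -0.235, 0.0585]
tool_rot: [[-0.95, 0.311, -0.0], [0.311, 0.95, 0.0], [0.0, 0.0, -1.0]]
contact_force: [0.0, 0.3, -0.4]
gripper_width: 0.503
grip_force: 0.0
```

Run:
```python
from h import *
A=snap('scene','s1')[0];B=snap('top','t1')[0]
f=lambda I,u,v,w:cv2.resize(I[v-w:v+w,u-w:u+w,::-1],(400,400),interpolation=cv2.INTER_CUBIC)
cv2.imwrite('pics/z2.png',np.hstack([f(A,296,230,35),f(B,315,218,35)]))
```

```text
(no output)
```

View pics/z2.png

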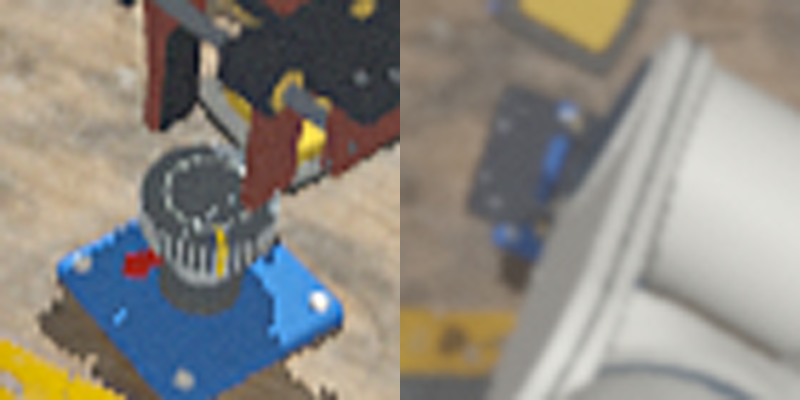

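Run:
```python
from h import *
D=np.load('s1.npz');W=pts('scene',D['d'])
c=lambda x,y:(int(x/400*70+261),int(y/400*70+195))
for q in((155,100),(152,120),(262,150),(256,190),(250,200),(243,200),(165,170),(200,210),(300,170)):
    u,v=c(*q);print(q,D['p'][v,u],W[v,u].round(4))
```

```text
(155, 100) [118  62  58] [ 0.4343 -0.2092  0.1173]
(152, 120) [105  54  49] [ 0.4348 -0.2073  0.1023]
(262, 150) [104  58  49] [ 0.4183 -0.2604  0.1325]
(256, 190) [113  69  58] [ 0.4198 -0.2597  0.1074]
(250, 200) [107  56  49] [ 0.419  -0.2583  0.1006]
(243, 200) [105  72  69] [ 0.4198 -0.2557  0.0982]
(165, 170) [70 78 79] [ 0.4391 -0.2121  0.0731]
(200, 210) [80 83 89] [ 0.4305 -0.235   0.0709]
(300, 170) [147 147 132] [ 0.5248 -0.2413  0.0062]
```

The scene view shows the fingertips (zoomed ≈(150,125) and (250,203)) still above the dial; depth gives about z 0.10, so the real tips lie behind the reported TCP. I'll measure this at a wider opening.

Request:
jog_arm(
  increments=[
    [0,0,0,0,0,0,0.6],
    [0,0,0,0,0,0,0.6],
    [0,0,0,0,0,0,0.6],
  ],
)

```text
time: 4.58
ee_pos: [0.4375, -0.235, 0.0585]
tool_rot: [[-0.95, 0.312, 0.0], [0.312, 0.95, -0.0], [-0.0, -0.0, -1.0]]
contact_force: [-0.6, 0.7, 0.2]
gripper_width: 0.786
grip_force: 0.0
```

```bash
cat >> h.py <<'E'
def tips(n,f,box):
    p,d=snap(n,f);W=pts(n,d);h=cv2.cvtColor(p,cv2.COLOR_RGB2HSV);u0,u1,v0,v1=box
    m=np.zeros(d.shape,bool);m[v0:v1,u0:u1]=1
    m&=((h[...,0]<10)|(h[...,0]>172))&(h[...,1]>90)&(h[...,2]<150)&(W[...,2]>.055)&(W[...,2]<.2)
    nn,l,s,c=cv2.connectedComponentsWithStats(m.astype(np.uint8))
    for i in range(1,nn):
        if s[i,4]>15:
            P=W[l==i];P=P[P[:,2].argsort()];print(s[i],P[:8].mean(0).round(4),P[:3,2].round(4))
E
python3 - <<'E'
from h import *
s=ctrl.read_state();print(s['ee_pos'],s['gripper_width'])
tips('scene','s2',(261,331,180,240))
E
```

```text
[ 0.43754696 -0.23502193  0.05847974] 0.7863167432494735
[266 180   5   5  16] [ 0.4334 -0.1567  0.182 ] [0.1793 0.1796 0.1817]
[287 188   6   6  17] [ 0.4563 -0.2032  0.1613] [0.1547 0.1571 0.1603]
[282 193   6  21  64] [ 0.4398 -0.1953  0.1061] [0.0995 0.102  0.103 ]
[307 215  24  20 179] [ 0.4221 -0.2733  0.1008] [0.0979 0.0993 0.0997]
```

Request:
jog_arm(
  increments=[
    [0,0,0,0,0,0,-1],
    [0,0,0,0,0,0,-1],
    [0,0,0,0,0,0,-1],
    [0,0,0,0,0,0.5,-1],
    [0,0,0,0,0,1,-1],
    [0,0,0,0,0,1.5,-1],
    [0,0,0,0,0,1.7,-1],
    [0,0,0,0,0,1.7,-1],
  ],
  force=8,
)

```text
time: 5.62
ee_pos: [0.4374, -0.2349, 0.0412]
tool_rot: [[-0.95, 0.312, -0.0], [0.312, 0.95, 0.0], [0.0, 0.0, -1.0]]
contact_force: [0.0, -0.4, -0.5]
gripper_width: 0.006
grip_force: 0.0
```

Request:
jog_arm(
  increments=[
    [0,0,0,0,0,0.2,-1],
    [0,0,0,0,0,0.4,-1],
    [0,0,0,0,0,0.4,-1],
  ],
)

```text
time: 6.0
ee_pos: [0.4374, -0.2349, 0.0374]
tool_rot: [[-0.95, 0.312, -0.0], [0.312, 0.95, 0.0], [0.0, 0.0, -1.0]]
contact_force: [-0.7, 0.0, 0.2]
gripper_width: 0.009
grip_force: 0.0
```

Request:
jog_arm(
  increments=[
    [0,0,0,0,0,0.2,-1],
    [0,0,0,0,0,0.2,-1],
  ],
)

```text
time: 6.25
ee_pos: [0.4375, -0.2349, 0.0354]
tool_rot: [[-0.95, 0.312, -0.0], [0.312, 0.95, 0.0], [0.0, 0.0, -1.0]]
contact_force: [0.3, 0.1, 0.3]
gripper_width: 0.006
grip_force: 0.0
```

Request:
jog_arm(
  increments=[
    [0,0,0,0,0,0.15,-1],
    [0,0,0,0,0,0.15,-1],
  ],
)

```text
time: 6.5
ee_pos: [0.4375, -0.235, 0.0339]
tool_rot: [[-0.95, 0.312, -0.0], [0.312, 0.95, 0.0], [0.0, 0.0, -1.0]]
contact_force: [0.1, 0.5, 0.7]
gripper_width: 0.006
grip_force: 0.0
```

Request:
jog_arm(
  increments=[
    [0,0,0,0,0,0.15,-1],
    [0,0,0,0,0,0.15,-1],
  ],
)

```text
time: 6.75
ee_pos: [0.4377, -0.2351, 0.0337]
tool_rot: [[-0.95, 0.311, 0.0], [0.311, 0.95, -0.0], [-0.0, -0.0, -1.0]]
contact_force: [-3.5, 1.7, 15.9]
gripper_width: 0.006
grip_force: 7.9
```

Request:
jog_arm(
  increments=[
    [0,0,0,0,0,-1,-1],
    [0,0,0,0,0,-2,-1],
    [0,0,0,0,0,-2,0.8],
    [0,0,0,0,0,-2,0.8],
    [0,0,0,0,0,-2,0.8],
    [0,0,0,0,0,-2,0.8],
    [0,0,0,0,0,-2,0.8],
    [0,0,0,0,0,-2,0.8],
  ],
)

```text
time: 7.75
ee_pos: [0.4375, -0.235, 0.0524]
tool_rot: [[-0.95, 0.312, -0.0], [0.312, 0.95, 0.0], [0.0, 0.0, -1.0]]
contact_force: [0.7, -0.6, -0.5]
gripper_width: 0.651
grip_force: 0.0
```

Request:
jog_arm(
  increments=[
    [0,0,0,0,0,1,0.8],
    [0,0,0,0,0,2,0.8],
    [0,0,0,0,0,2.8,0.8],
    [0,0,0,0,0,3.2,0.8],
    [0,0,0,0,0,3.2,0.4],
  ],
)

```text
time: 8.38
ee_pos: [0.4373, -0.2349, 0.0201]
tool_rot: [[-0.95, 0.312, -0.001], [0.312, 0.95, 0.0], [0.001, 0.0, -1.0]]
contact_force: [-0.5, 0.1, 0.5]
gripper_width: 0.824
grip_force: 0.0
```

Request:
jog_arm(
  increments=[
    [0,0,0,0,0,0,0.3],
    [0,0,0,0,0,0,0.2],
    [0,0,0,0,0,0,0.1],
    [0,0,0,0,0,0,0.1],
  ],
  force=10,
)

```text
time: 8.88
ee_pos: [0.438, -0.2333, 0.0207]
tool_rot: [[-0.95, 0.313, 0.001], [0.313, 0.95, 0.002], [0.0, 0.002, -1.0]]
contact_force: [5.0, 10.5, 1.7]
gripper_width: 0.633
grip_force: 10.0
```

Request:
jog_arm(
  increments=[
    [0,0,0,0,0.2,0,0.1],
    [0,0,0.15,0,0.2,0,0.1],
    [0,0,0.3,0,0.2,0,0.1],
    [0,0,0.45,0,0.2,0,0.1],
    [0,0,0.6,0,0.2,0,0.1],
    [0,0,0.75,0,0.2,0,0.1],
    [0,0,0.9,0,0.2,0,0.1],
    [0,0,1.05,0,0.2,0,0.1],
    [0,0,1.2,0,0.2,0,0.1],
    [0,0,1.2,0,0.2,0,0.1],
  ],
  force=15,
)

```text
time: 10.12
ee_pos: [0.4386, -0.2329, 0.0207]
tool_rot: [[-0.055, 0.998, 0.001], [0.998, 0.055, 0.0], [0.0, 0.001, -1.0]]
contact_force: [3.6, 4.8, 1.0]
gripper_width: 0.63
grip_force: 15.0
```

Run:
```python
from h import *
A=snap('scene','s3')[0]
f=lambda I,u,v,w:cv2.resize(I[v-w:v+w,u-w:u+w,::-1],(500,500),interpolation=cv2.INTER_CUBIC)
cv2.imwrite('pics/z3.png',f(A,296,235,30))
```

```text
(no output)
```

View pics/z3.png

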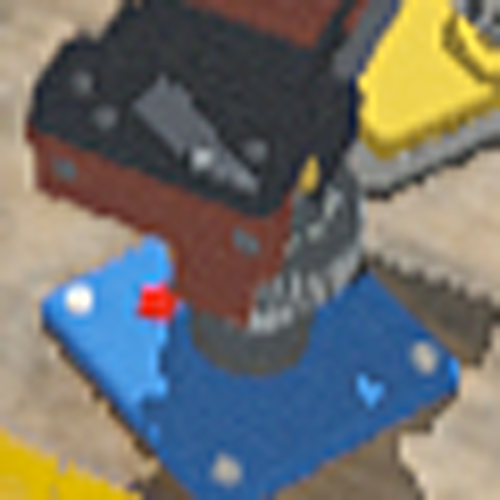

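The dial turned with the fingers; the near finger hides the mark next to the pointer (155,300). I'll release, rise and check.

Request:
jog_arm(
  increments=[
    [0,0,0,0,0,0,0.5],
    [0,0,0,0,0,0,0.8],
    [0,0,0,0,0,0,0.8],
    [0,0,0,0,0,-2,0.8],
    [0,0,0,0,0,-7,0.8],
    [0,0,0,0,0,-13,0.8],
    [0,0,0,0,0,-16,0.8],
    [0,0,0,0,0,-16,0.8],
  ],
)

```text
time: 11.18
ee_pos: [0.4396, -0.2341, 0.1829]
tool_rot: [[-0.054, 0.999, 0.005], [0.999, 0.054, -0.003], [-0.003, 0.004, -1.0]]
contact_force: [0.0, 0.4, -0.5]
gripper_width: 0.901
grip_force: 0.0
```

```bash
cat >> h.py <<'E'
def mark(f,H=.0715):
    p,d=snap('scene',f);W=pts('scene',d);h=cv2.cvtColor(p,cv2.COLOR_RGB2HSV).astype(int)
    vv,uu=np.mgrid[0:384,0:512];near=(abs(uu-294)<24)&(abs(vv-238)<22)
    y=near&(h[...,0]>18)&(h[...,0]<34)&(h[...,1]>100)&(W[...,2]>.03)&(W[...,2]<.078)&(W[...,0]<.45)
    r=near&((h[...,0]<6)|(h[...,0]>174))&(h[...,1]>150)&(W[...,2]>.03)&(W[...,2]<.07)
    for k,m in(('yel',y),('red',r)):
        P=W[m];print(k,m.sum(),uu[m].mean(),vv[m].mean(),P.mean(0).round(4),'ang',np.degrees(np.arctan2(P[:,1].mean()+.2335,P[:,0].mean()-.4380)))
    for v in np.unique(vv[y]): print(v,uu[y&(vv==v)],W[y&(vv==v)].mean(0).round(4))
    cv2.imwrite(f'pics/{f}z.png',cv2.resize(p[213:263,266:326,::-1],(600,500),interpolation=cv2.INTER_CUBIC))
E
python3 -c "
from h import *
mark('s4')"
```

```text
yel 11 287.72727272727275 232.63636363636363 [ 0.4168 -0.2207  0.0701] ang 148.9440553799975
red 15 285.06666666666666 240.73333333333332 [ 0.407  -0.2201  0.0506] ang 156.68235230160573
231 [288 289] [ 0.4206 -0.2206  0.072 ]
232 [287 288 289 290] [ 0.4172 -0.2223  0.073 ]
233 [287 288] [ 0.4141 -0.2214  0.0721]
234 [286 287] [ 0.4154 -0.2186  0.0653]
235 [286] [ 0.4158 -0.2173  0.0605]
```

View pics/s4z.png

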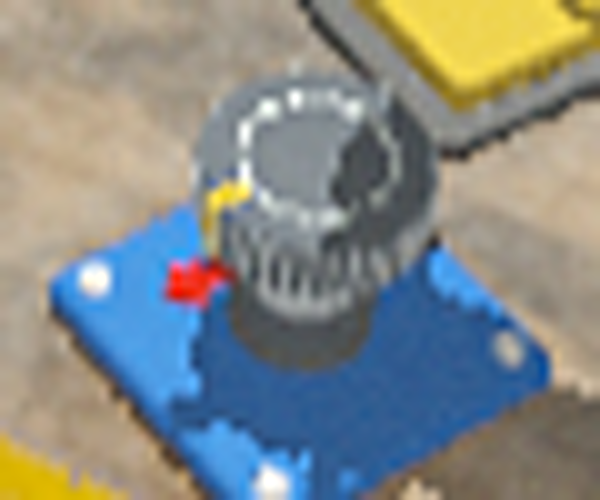

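The zoom shows the mark's line from (245,190) to the rim at (211,199) and down to (208,255), with the pointer at (165–235, 260–305). They nearly match, so I'll quantify it.

Run:
```python
from h import *
H=.0715
z=lambda x,y:((x+.5)/10-.5+266,(y+.5)/10-.5+213)
c=ray('scene',*z(320,158),H);print('centre',c)
q=[ray('scene',*z(*a),.012)[:2] for a in((95,280),(510,350))];print('screw mid',np.mean(q,0))
m,R,t=cam('scene')
def proj(r,a,h,c):
    a=np.radians(a);P=R@np.array([c[0]+r*np.cos(a),c[1]+r*np.sin(a),h])+t
    return ((m['fx']*P[0]/P[2]+m['cx']-266+.5)*10-.5).round(),((m['fy']*P[1]/P[2]+m['cy']-213+.5)*10-.5).round()
for cc in(c[:2],np.array([.4385,-.234])):
    print('ring px',[proj(.018,a,H,cc) for a in(0,90,180,270)])
    print('pointer 154.5',proj(.043,154.5,.0505,cc),proj(.03,154.5,.0505,cc))
    for a in(145,150,155,160): print(a,[proj(r,a,h,cc) for r,h in((.018,H),(.028,H),(.028,H-.018))])
for a in((245,190),(228,193),(211,199)):
    w=ray('scene',*z(*a),H)-c;print('mark',np.degrees(np.arctan2(w[1],w[0])),np.hypot(*w[:2]))
for a in((165,290),(200,282),(172,275)):
    w=ray('scene',*z(*a),.0505)-c;print('ptr',np.degrees(np.arctan2(w[1],w[0])),np.hypot(*w[:2]))
```

```text
centre [ 0.43897571 -0.23468404  0.0715    ]
screw mid [ 0.43942065 -0.23407974]
ring px [(np.float64(355.0), np.float64(108.0)), (np.float64(251.0), np.float64(127.0)), (np.float64(285.0), np.float64(210.0)), (np.float64(390.0), np.float64(189.0))]
pointer 154.5 (np.float64(166.0), np.float64(295.0)) (np.float64(211.0), np.float64(271.0))
145 [(np.float64(251.0), np.float64(182.0)), (np.float64(213.0), np.float64(196.0)), (np.float64(208.0), np.float64(245.0))]
150 [(np.float64(255.0), np.float64(187.0)), (np.float64(218.0), np.float64(203.0)), (np.float64(214.0), np.float64(253.0))]
155 [(np.float64(258.0), np.float64(191.0)), (np.float64(224.0), np.float64(210.0)), (np.float64(219.0), np.float64(260.0))]
160 [(np.float64(263.0), np.float64(196.0)), (np.float64(231.0), np.float64(217.0)), (np.float64(226.0), np.float64(266.0))]
ring px [(np.float64(351.0), np.float64(108.0)), (np.float64(248.0), np.float64(127.0)), (np.float64(281.0), np.float64(210.0)), (np.float64(386.0), np.float64(189.0))]
pointer 154.5 (np.float64(162.0), np.float64(295.0)) (np.float64(208.0), np.float64(271.0))
145 [(np.float64(248.0), np.float64(182.0)), (np.float64(209.0), np.float64(196.0)), (np.float64(205.0), np.float64(245.0))]
150 [(np.float64(251.0), np.float64(187.0)), (np.float64(214.0), np.float64(203.0)), (np.float64(210.0), np.float64(253.0))]
155 [(np.float64(255.0), np.float64(191.0)), (np.float64(220.0), np.float64(210.0)), (np.float64(216.0), np.float64(260.0))]
160 [(np.float64(259.0), np.float64(196.0)), (np.float64(227.0), np.float64(217.0)), (np.float64(223.0), np.float64(267.0))]
mark 149.318378807705 0.02045050458675157
mark 146.79066544996329 0.024403722692734272
mark 146.5493476542941 0.028798484938348582
ptr 152.6992461971088 0.0423581812098103
ptr 156.54983062483427 0.034173370995429275
ptr 148.5613712694928 0.0386035870636661
```

```bash
cat >> h.py <<'E'
from scipy.optimize import least_squares
def markangle(k=4,H=.0715,phi0=148.):
    p=np.mean([ctrl.capture('scene')[0].astype(float) for _ in range(k)],0)
    y=np.clip((p[...,0]+p[...,1])/2-p[...,2]-35,0,None)
    m,R,t=cam('scene')
    o=np.zeros_like(y);o[226:241,282:296]=1;y=y*o
    v,u=np.nonzero(y>0);w=y[v,u]
    # rays onto dial top -> polar, and onto the rim cylinder -> angle
    c=np.array([.4389,-.2345]);oC=-R.T@t;out=[]
    for a,b,ww in zip(u,v,w):
        d=R.T@np.array([(a-m['cx'])/m['fx'],(b-m['cy'])/m['fy'],1])
        P=oC+d*(H-oC[2])/d[2]-[*c,0];r=np.hypot(*P[:2])
        if r<.0285 and r>.012: out.append((0,np.degrees(np.arctan2(P[1],P[0])),ww));continue
        A=d[:2]@d[:2];B=(oC[:2]-c)@d[:2];C=(oC[:2]-c)@(oC[:2]-c)-.028**2;D=B*B-A*C
        if D>0:
            P=oC+d*(-B-D**.5)/A
            if H-.018<P[2]<H+.001: out.append((1,np.degrees(np.arctan2(P[1]-c[1],P[0]-c[0])),ww))
    out=np.array(out)
    for k in(0,1):
        q=out[out[:,0]==k]
        if len(q): print('top' if k==0 else 'rim',len(q),'weight',q[:,2].sum(),'ang',np.average(q[:,1],weights=q[:,2]),'med',np.median(q[q[:,2]>30,1]) if (q[:,2]>30).any() else None)
    return p
E
python3 - <<'E'
from h import *
p=markangle()
print(p[228:240,284:293].astype(int).tolist().__len__())
for v in range(229,240): print(v,[tuple(p[v,u].astype(int)) for u in range(284,292)])
E
```

```text
top 9 weight 696.625 ang 147.74277997665604 med 146.28576337406386
rim 10 weight 291.75 ang 146.09263165498686 med 148.15608917934017
12
229 [(np.int64(198), np.int64(180), np.int64(158)), (np.int64(180), np.int64(180), np.int64(177)), (np.int64(128), np.int64(138), np.int64(146)), (np.int64(134), np.int64(143), np.int64(147)), (np.int64(131), np.int64(140), np.int64(149)), (np.int64(128), np.int64(137), np.int64(145)), (np.int64(229), np.int64(239), np.int64(236)), (np.int64(131), np.int64(139), np.int64(147))]
230 [(np.int64(194), np.int64(176), np.int64(150)), (np.int64(196), np.int64(197), np.int64(195)), (np.int64(111), np.int64(119), np.int64(129)), (np.int64(129), np.int64(139), np.int64(152)), (np.int64(124), np.int64(136), np.int64(153)), (np.int64(113), np.int64(125), np.int64(146)), (np.int64(255), np.int64(255), np.int64(255)), (np.int64(133), np.int64(140), np.int64(148))]
231 [(np.int64(194), np.int64(177), np.int64(154)), (np.int64(169), np.int64(173), np.int64(175)), (np.int64(105), np.int64(116), np.int64(129)), (np.int64(114), np.int64(128), np.int64(157)), (np.int6
[... 2490 characters left out ...]
6)), (np.int64(110), np.int64(134), np.int64(210)), (np.int64(117), np.int64(138), np.int64(163)), (np.int64(159), np.int64(121), np.int64(93)), (np.int64(85), np.int64(100), np.int64(104)), (np.int64(110), np.int64(121), np.int64(125)), (np.int64(134), np.int64(139), np.int64(143)), (np.int64(86), np.int64(92), np.int64(92))]
239 [(np.int64(181), np.int64(132), np.int64(202)), (np.int64(226), np.int64(75), np.int64(109)), (np.int64(125), np.int64(67), np.int64(113)), (np.int64(140), np.int64(37), np.int64(36)), (np.int64(127), np.int64(84), np.int64(85)), (np.int64(113), np.int64(103), np.int64(104)), (np.int64(146), np.int64(154), np.int64(156)), (np.int64(72), np.int64(79), np.int64(81))]
```

Request:
jog_arm(
  increments=[
    [0,0,0,0.1,0.1,6,0.8],
    [0,0,0,0.1,0.1,11,0.8],
    [0,0,0,0.1,0.1,14,0.8],
    [0,0,0,0.1,0.1,16,0.8],
    [0,0,0,0.1,0.1,16,0.8],
    [0,0,0,0.1,0.1,16,0.3],
    [0,0,0,0.1,0.1,16,0.1],
    [0,0,0,0.1,0.1,16,0.1],
    [0,0,0,0.1,0.1,16,0.1],
  ],
)

```text
time: 12.55
ee_pos: [0.4386, -0.2322, 0.0212]
tool_rot: [[-0.054, 0.999, -0.0], [0.999, 0.054, -0.0], [-0.0, -0.0, -1.0]]
contact_force: [-3.9, -1.5, 6.4]
gripper_width: 0.631
grip_force: 15.0
```

Request:
jog_arm(
  increments=[
    [0,0,-0.06,0,0,0,0.1],
    [0,0,-0.125,0,0,0,0.1],
    [0,0,-0.125,0,0,0,0.1],
    [0,0,-0.125,0,0,0,0.5],
    [0,0,-0.125,0,0,0,0.8],
    [0,0,-0.125,0,0,0,0.8],
    [0,0,-0.125,0,0,-3,0.8],
    [0,0,-0.125,0,0,-8,0.8],
    [0,0,-0.125,0,0,-14,0.8],
    [0,0,-0.125,0,0,-18,0.8],
  ],
)

```text
time: 13.8
ee_pos: [0.4398, -0.2324, 0.2032]
tool_rot: [[-0.178, 0.984, 0.002], [0.984, 0.178, -0.001], [-0.002, 0.002, -1.0]]
contact_force: [0.6, -0.5, 0.1]
gripper_width: 0.904
grip_force: 0.0
```

Run:
```python
from h import *
p=markangle()
cv2.imwrite('pics/s5z.png',cv2.resize(p[213:263,266:326,::-1],(600,500),interpolation=cv2.INTER_CUBIC))
```

```text
top 9 weight 649.375 ang 154.66384024214332 med 154.06315916059492
rim 9 weight 551.375 ang 151.89719025605535 med 150.56983212790175[ WARN:0@3.069] global loadsave.cpp:1063 imwrite_ Unsupported depth image for selected encoder is fallbacked to CV_8U.
```

View pics/s5z.png

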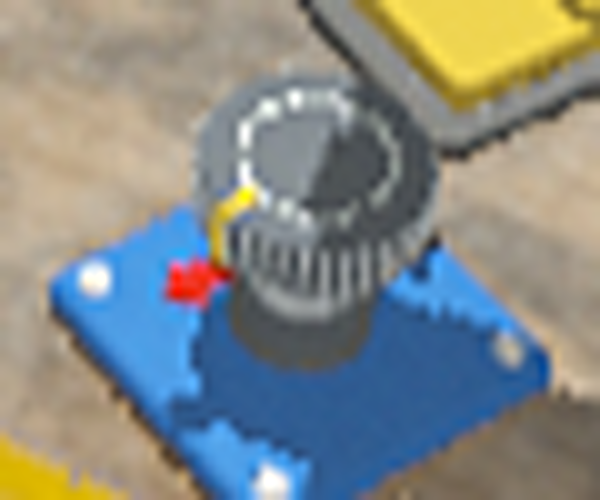

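The mark now meets the pointer: the rim line ends at (218,262) and the pointer enters at (228,270). On to the rotor.

Run:
```python
from h import *
G=np.array([.458,.195,.108]);R=tilt(5)
print(row(R,G+(.0566-.10)*R[:,2]))
```

```text
(array([-0.386, -0.422, -1.442]), array([41.9 ,  7.28,  5.49]))
```

Request:
jog_arm(
  increments=[
    [-0.386,-0.422,-1.442,41.9,7.3,3,0.9],
    [-0.386,-0.422,-1.442,41.9,7.3,3,0.9],
    [-0.386,-0.422,-1.442,41.9,7.3,3,0.9],
    [-0.386,-0.422,-1.442,41.9,7.3,3,0.9],
    [-0.386,-0.422,-1.442,41.9,7.3,3,0.9],
    [-0.386,-0.422,-1.442,41.9,7.3,3,0.9],
    [-0.386,-0.422,-1.442,41.9,7.3,3,0.9],
    [-0.386,-0.422,-1.442,41.9,7.3,3,0.9],
    [-0.386,-0.422,-1.442,41.9,7.3,5.5,0.9],
    [-0.386,-0.422,-1.442,41.9,7.3,5.5,0.9],
  ],
)

```text
time: 15.25
ee_pos: [0.4335, 0.1919, 0.1422]
tool_rot: [[-0.867, -0.087, 0.491], [-0.077, 0.996, 0.041], [-0.493, -0.002, -0.87]]
contact_force: [-0.2, -0.2, 0.4]
gripper_width: 0.952
grip_force: 0.0
```

Run:
```python
from h import *
s=ctrl.read_state();print(s['joint_positions'].round(2),s['ee_pos'],s['tool_rot'][:,2])
G=np.array([.458,.195,.108]);R=tilt(5);print(row(R,G+(.0566-.10)*R[:,2]))
A=snap('scene','s6')[0];B=snap('top','t6')[0]
f=lambda I,u,v,w:cv2.resize(I[v-w:v+w,u-w:u+w,::-1],(400,400),interpolation=cv2.INTER_CUBIC)
cv2.imwrite('pics/z6.png',np.hstack([f(A,166,150,40),f(B,315,218,25)]))
```

```text
[ 0.56  0.13  2.33 -0.83  0.31 -0.35] [0.43353064 0.19185122 0.14219921] [ 0.4911124   0.04093044 -0.87013408]
(array([-0.002, -0.008,  0.001]), array([-0.42,  0.1 , -0.15]))
```

View pics/z6.png

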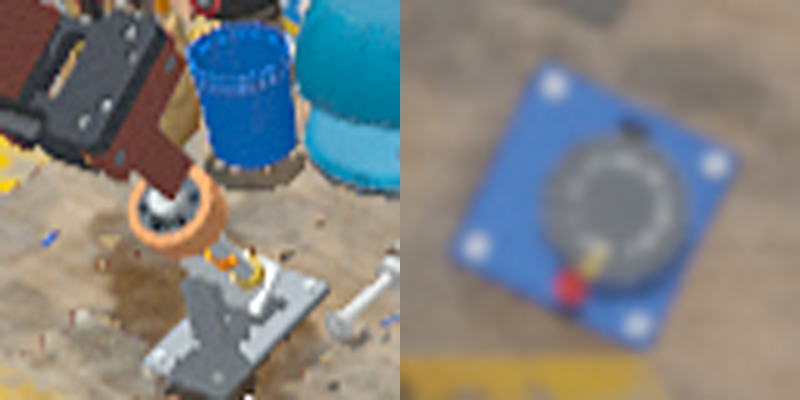

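The top view shows the mark (595,258) in line with the dial centre (617,208) and the pointer (570,287), within about 2°. The tilted near finger's tip is at zoomed (175,195), in front of the flywheel.

Run:
```python
from h import *
D=np.load('s6.npz');W=pts('scene',D['d']);h=cv2.cvtColor(D['p'],cv2.COLOR_RGB2HSV)
s=ctrl.read_state();R=s['tool_rot'];e=s['ee_pos']
m=np.zeros(W.shape[:2],bool);m[128:150,148:166]=1
m&=((h[...,0]<10)|(h[...,0]>172))&(h[...,1]>90)&(h[...,2]<140)
L=(W[m]-e)@R*1000;L=L[L[:,2].argsort()[::-1]];print(len(L),L[:14].round(1))
```

```text
195 [[ -2.6 -50.1 -37.8]
 [  1.8 -51.9 -42.1]
 [  2.7 -49.4 -42.2]
 [ 13.2 -52.2 -42.2]
 [ -6.3 -50.6 -42.3]
 [  7.6 -52.3 -42.4]
 [ -3.7 -52.2 -42.6]
 [ -0.2 -51.6 -43.6]
 [ 11.3 -52.2 -44.2]
 [  9.  -51.4 -44.9]
 [  6.  -53.1 -45.5]
 [ 13.3 -48.2 -45.8]
 [ 12.6 -51.  -46. ]
 [ -1.7 -52.6 -46.9]]
```

Request:
jog_arm(
  increments=[
    [0,0,0,-0.4,0.1,0,0.9],
    [0,0,0,-0.4,0.1,2,0.9],
    [0,0,0,-0.4,0.1,4,0.9],
    [0,0,0,-0.4,0.1,6,0.9],
    [0,0,0,-0.4,0.1,6,0.9],
    [0,0,0,-0.4,0.1,6,0.9],
  ],
)

```text
time: 16.1
ee_pos: [0.4699, 0.1972, 0.0963]
tool_rot: [[-0.863, -0.086, 0.498], [-0.074, 0.996, 0.044], [-0.5, 0.001, -0.866]]
contact_force: [-0.1, -0.7, 0.7]
gripper_width: 0.95
grip_force: 0.0
```

Run:
```python
from h import *
G=np.array([.458,.195,.108]);R=tilt(5);print(row(R,G+.0566*R[:,2]))
D=snap('scene','s7');snap('top','t7')
W=pts('scene',D[1]);h=cv2.cvtColor(D[0],cv2.COLOR_RGB2HSV)
f=lambda I,u,v,w:cv2.resize(I[v-w:v+w,u-w:u+w,::-1],(500,500),interpolation=cv2.INTER_CUBIC)
cv2.imwrite('pics/z7.png',f(D[0],166,155,28))
```

```text
(array([ 0.   , -0.   , -0.002]), array([ 0.45, -0.11,  4.04]))
```

View pics/z7.png

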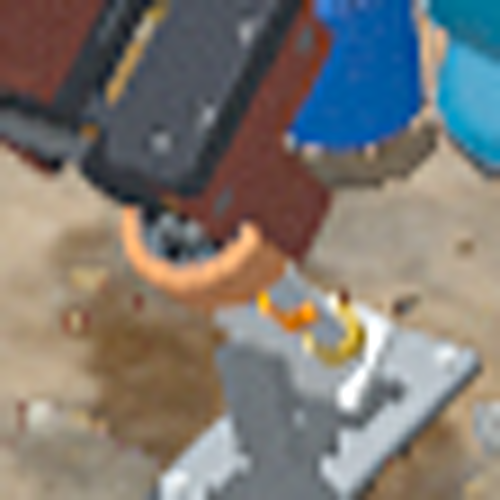

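The near finger runs past the flywheel's right side at (300,230) without touching. I'll finish the approach and close.

Request:
jog_arm(
  increments=[
    [0,0,0,0.45,-0.1,0,0.9],
    [0,0,0,0.45,-0.1,1.5,0.9],
    [0,0,0,0.45,-0.1,3,0.9],
    [0,0,0,0.45,-0.1,4,0.9],
    [0,0,0,0.45,-0.1,4,0.9],
    [0,0,0,0.45,-0.1,4,0.5],
    [0,0,0,0.45,-0.1,4,0.3],
  ],
)

```text
time: 17.08
ee_pos: [0.4886, 0.2006, 0.0723]
tool_rot: [[-0.875, -0.085, 0.477], [-0.076, 0.996, 0.038], [-0.478, -0.003, -0.878]]
contact_force: [-0.1, 0.6, 0.6]
gripper_width: 0.758
grip_force: 0.0
```

Request:
jog_arm(
  increments=[
    [0,0,0,0,0,0,0.2],
    [0,0,0,0,0,0,0.1],
    [0,0,0,0,0,0,0],
    [0,0,0,0,0,0,0],
  ],
  force=6,
)

```text
time: 17.58
ee_pos: [0.4889, 0.1992, 0.0724]
tool_rot: [[-0.875, -0.083, 0.477], [-0.075, 0.997, 0.035], [-0.478, -0.005, -0.878]]
contact_force: [0.2, -5.8, 3.5]
gripper_width: 0.563
grip_force: 6.0
```

Run:
```python
from h import *
s=ctrl.read_state();print(s['joint_positions'].round(3),s['ft_torque'])
G=np.array([.458,.195,.108])
print('G in tool mm',(G-s['ee_pos'])@s['tool_rot']*1000)
```

```text
[ 0.493  0.366  2.261 -1.311  0.203  0.097] [-0.8703965  -0.03721113 -0.37352216]
G in tool mm [ 10.30905497  -1.77444305 -46.09328738]
```

q4 hit its limit (the wrist is nearly straight), so I'll grip with only a 15° tool tilt; the pads allow it. Releasing first.

Request:
jog_arm(
  increments=[
    [0,0,0,0,0,0,0.4],
    [0,0,0,0,0,0,0.8],
    [0,0,0,0,0,0,0.8],
    [0,0,0,0,0,-1,0.8],
    [0,0,0,0,0,-3,0.8],
    [0,0,0,0,0,-5,0.8],
    [0,0,0,0,0,-5,0.8],
  ],
)

```text
time: 18.45
ee_pos: [0.4653, 0.1992, 0.1173]
tool_rot: [[-0.874, -0.085, 0.478], [-0.075, 0.996, 0.04], [-0.48, -0.001, -0.877]]
contact_force: [-0.4, 0.7, 0.5]
gripper_width: 0.898
grip_force: 0.0
```

```bash
cat >> h.py <<'E'
def tiltd(psi,deg):
    p=np.radians(psi);a=np.radians(deg);z=np.array([np.sin(a)*np.cos(p),np.sin(a)*np.sin(p),-np.cos(a)]);y=np.array([-np.sin(p),np.cos(p),0]);return np.stack([np.cross(y,z),y,z],1)
E
python3 - <<'E'
from h import *
s=ctrl.read_state();print(s['joint_positions'].round(3))
G=np.array([.458,.1963,.108]);R=tiltd(5,15)
print(row(R,G-.02*R[:,2])); print(G+.0566*R[:,2],R)
E
```

```text
[ 0.521  0.232  2.282 -0.895  0.264 -0.305]
(array([-0.002,  0.239, -0.002]), array([ 0.63, -0.23, -1.49]))
[0.47259341 0.19757676 0.0533286 ] [[-0.96225019 -0.08715574  0.25783416]
 [-0.08418598  0.9961947   0.02255757]
 [-0.25881905  0.         -0.96592583]]
```

Request:
jog_arm(
  increments=[
    [0,0.1,0,0.3,-0.1,-1.5,0.8],
    [0,0.24,0,0.6,-0.2,-1.5,0.8],
    [0,0.24,0,0.6,-0.2,-1.5,0.8],
    [0,0.24,0,0.6,-0.2,-1.5,0.8],
  ],
)

```text
time: 18.95
ee_pos: [0.4549, 0.1955, 0.1267]
tool_rot: [[-0.963, -0.082, 0.258], [-0.08, 0.997, 0.018], [-0.258, -0.003, -0.966]]
contact_force: [0.4, -0.1, -0.6]
gripper_width: 0.902
grip_force: 0.0
```

Run:
```python
from h import *
s=ctrl.read_state();print(s['joint_positions'].round(3))
G=np.array([.458,.1963,.108]);R=tiltd(5,15)
print(row(R,G+.0566*R[:,2]))
```

```text
[ 0.449  0.223  2.137 -0.185  0.545 -1.058]
(array([-0.004, -0.001, -0.004]), array([0.17, 0.08, 7.55]))
```

Request:
jog_arm(
  increments=[
    [0,0,0,0.2,0.1,2,0.8],
    [0,0,0,0.2,0.1,4,0.8],
    [0,0,0,0.2,0.1,6,0.8],
    [0,0,0,0.2,0.1,7.5,0.8],
    [0,0,0,0.2,0.1,7.5,0.8],
    [0,0,0,0.2,0.1,7.5,0.4],
  ],
)

```text
time: 19.7
ee_pos: [0.4699, 0.1979, 0.0536]
tool_rot: [[-0.963, -0.085, 0.255], [-0.083, 0.996, 0.019], [-0.256, -0.003, -0.967]]
contact_force: [0.6, 0.6, 0.0]
gripper_width: 0.823
grip_force: 0.0
```

Request:
jog_arm(
  increments=[
    [0,0,0,0,0,0,0.3],
    [0,0,0,0,0,0,0.2],
    [0,0,0,0,0,0,0.1],
    [0,0,0,0,0,0,0],
    [0,0,0,0,0,0,0],
  ],
  force=6,
)

```text
time: 20.32
ee_pos: [0.47, 0.1976, 0.0539]
tool_rot: [[-0.963, -0.085, 0.255], [-0.082, 0.996, 0.019], [-0.256, -0.003, -0.967]]
contact_force: [-0.5, -4.3, 6.4]
gripper_width: 0.564
grip_force: 6.0
```

Run:
```python
from h import *
s=ctrl.read_state();print(s['joint_positions'].round(3))
G=np.array([.458,.1963,.108]);print('G in tool mm',(G-s['ee_pos'])@s['tool_rot']*1000)
A=snap('scene','s8')[0]
cv2.imwrite('pics/z8.png',cv2.resize(A[122:192,131:201,::-1],(560,560),interpolation=cv2.INTER_CUBIC))
```

```text
[ 0.437  0.39   2.146 -0.252  0.373 -0.995]
G in tool mm [ -2.19024232  -0.40106442 -55.39453145]
```

View pics/z8.png

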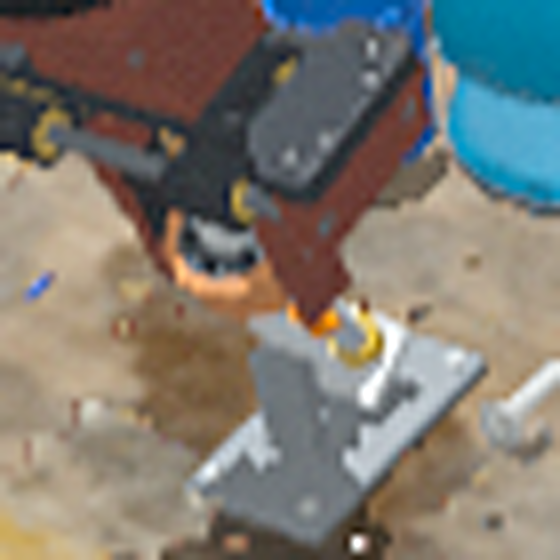

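I've viewed enough pictures (11, one over the limit), so I'll rely on numbers from here. The grip is on the rim (49.6 mm). Firm up, then lift straight up.

Request:
jog_arm(
  increments=[
    [0,0,0,0,0,0,0],
    [0,0,0,0,0,0,-0.1],
    [0,0,0,0,0,0,-0.1],
    [0,0,0,-0.13,0,-0.5,-0.1],
    [0,0,0,-0.26,0,-1,-0.1],
    [0,0,0,-0.5,0,-2,-0.1],
    [0,0,0,-1,0,-4,-0.1],
    [0,0,0,-2,0,-7.6,-0.1],
    [0,0,0,-3,0,-11.3,-0.1],
    [0,0,0,-3,0,-11.3,-0.1],
  ],
  force=30,
)

```text
time: 21.62
ee_pos: [0.472, 0.1994, 0.1738]
tool_rot: [[-0.962, -0.085, 0.261], [-0.082, 0.996, 0.022], [-0.262, 0.0, -0.965]]
contact_force: [0.3, -0.4, -2.4]
gripper_width: 0.562
grip_force: 30.0
```

Run:
```python
from h import *
s=ctrl.read_state();R=s['tool_rot'];e=s['ee_pos'];print(s['contact_force'],s['ft_torque'],s['grip_force'],s['joint_positions'].round(2))
for n,(u0,u1,v0,v1) in (('scene',(125,230,60,200)),('top',(140,230,150,240))):
    p,d=snap(n,n+'9');W=pts(n,d);h=cv2.cvtColor(p,cv2.COLOR_RGB2HSV).astype(int)
    b=np.zeros(d.shape,bool);b[v0:v1,u0:u1]=1
    L=(W-e)@R*1000
    ms={'shaftfoot':b&(abs(L[...,1])<18)&(abs(L[...,0])<75)&(L[...,2]>-38)&(L[...,2]<70),
        'orange':b&(h[...,0]>3)&(h[...,0]<16)&(h[...,1]>100)&(abs(L[...,1])<35)&(abs(L[...,0])<40)&(L[...,2]>-90)&(L[...,2]<-20)}
    for k,m in ms.items():
        if m.sum(): 
            Q=L[m];o=Q[:,2].argsort();print(n,k,m.sum());
            for q in np.array_split(Q[o],6): print('   ',q.mean(0).round(1),len(q))
```

```text
[ 0.28672385 -0.37177339 -2.36554022] [-0.03129964  0.19617634 -0.0205591 ] 29.999569952487946 [ 0.44  0.16  2.07 -0.15  0.67 -1.11]
scene shaftfoot 70
    [-13.9  -3.7  -6.9] 12
    [-18.3  -4.7   4.7] 12
    [-21.4  -4.3  15.1] 12
    [-25.7  -4.1  23.1] 12
    [-23.5  -5.2  26.9] 11
    [-21.1  -5.1  31.1] 11
scene orange 179
    [  8.9   0.5 -77.2] 30
    [  6.8  -3.  -65. ] 30
    [ 14.1  -9.1 -61.7] 30
    [ 12.9 -14.  -57.6] 30
    [ 11.3 -12.3 -50.9] 30
    [  8.2 -18.2 -44.4] 29
top shaftfoot 52
    [-17.1  -2.   -6.5] 9
    [-19.2  -1.7   4.8] 9
    [-23.1  -1.6  16.7] 9
    [-26.6   0.2  24.2] 9
    [-24.4  -3.5  27.6] 8
    [-24.8  -1.3  31.8] 8
top orange 50
    [-17.8   3.7 -72.1] 9
    [-19.1  -3.5 -69.7] 9
    [-20.2   0.7 -66.1] 8
    [-21.8   1.3 -60.9] 8
    [-20.9  -3.  -57. ] 8
    [-21.6   4.2 -52.7] 8
```

Run:
```python
from h import *
F=np.array([-.026,.0003,.034]);R=tiltd(-25,-15.2)
s=ctrl.read_state()
ee=np.array([.4387,-.2332,.20])-R@F; print('ee',ee,'row',row(R,ee))
print(np.linalg.norm(row(R,ee)[0]))
```

```text
ee [ 0.42391278 -0.22663562  0.23962748] row (array([-0.004,  0.513,  0.527]), array([  6.14, -41.96,  -8.69]))
0.7354685581314813
```

Request:
jog_arm(
  increments=[
    [0,0,0,-0.7,0,-2.5,-0.1],
    [0,0.03,0.03,-1,-2,-4.8,-0.1],
    [0,0.1,0.1,0,-7,-6,-0.1],
    [0,0.18,0.18,1,-12,-7,-0.1],
    [0,0.26,0.26,2,-18,-7.5,-0.1],
    [0,0.33,0.34,3,-24,-8,-0.1],
    [0,0.4,0.41,4,-30,-8.7,-0.1],
    [0,0.46,0.47,5,-36,-8.7,-0.1],
    [0,0.51,0.53,6.1,-40,-8.7,-0.1],
    [0,0.513,0.527,6.1,-42,-8.7,-0.1],
  ],
)

```text
time: 22.98
ee_pos: [0.4237, -0.2285, 0.2375]
tool_rot: [[-0.872, 0.425, -0.242], [0.41, 0.905, 0.109], [0.266, -0.004, -0.964]]
contact_force: [-0.2, -0.2, -2.6]
gripper_width: 0.564
grip_force: 30.0
```

```bash
cat >> h.py <<'E'
def rotor(tag,z0,Hmin):
    s=ctrl.read_state();e=s['ee_pos'];R=s['tool_rot'];F=np.array([-.026,.0003,.034]);f=e+R@F
    print('foot est',f,'force',s['contact_force'],'grip',s['grip_force'])
    for n in('scene','top'):
        p,d=snap(n,tag+n);W=pts(n,d)
        m,Rc,t=cam(n);o=-Rc.T@t
        r=np.hypot(W[...,0]-f[0],W[...,1]-f[1]);b=(r<.03)&(W[...,2]>f[2]-.01)&(W[...,2]<f[2]+.078)&(W[...,2]>Hmin)
        Q=W[b];vd=(o-f)[:2];vd/=np.linalg.norm(vd)
        for a in np.arange(z0,z0+.08,.012):
            q=Q[(Q[:,2]-f[2]>a)&(Q[:,2]-f[2]<a+.012)]
            if len(q)>3:
                rad=.010 if a<.004 else .006
                print(n,'h',round(a*1000),len(q),'axis xy',(np.median(q[:,:2],0)-.8*rad*vd).round(4))
E
python3 - <<'E'
from h import *
s=ctrl.read_state();print(s['joint_positions'].round(2),s['tool_rot'].round(3).tolist())
F=np.array([-.026,.0003,.034]);R=tiltd(-25,-15.2)
rotor('a',-.004,.08)
print(row(R,np.array([.4387,-.2332,.10])-R@F))
E
```

```text
[-0.5   0.3   1.71 -0.02  1.4  -1.63] [[-0.872, 0.425, -0.242], [0.41, 0.905, 0.109], [0.266, -0.004, -0.964]]
foot est [ 0.43828272 -0.2351987   0.19780989] force [-0.24316817 -0.22948681 -2.61550174] grip 30.00001609325409
scene h -4 34 axis xy [ 0.4405 -0.2379]
scene h 8 36 axis xy [ 0.439  -0.2363]
scene h 20 24 axis xy [ 0.4392 -0.2366]
scene h 32 29 axis xy [ 0.4401 -0.2361]
scene h 44 25 axis xy [ 0.4406 -0.2371]
scene h 56 24 axis xy [ 0.4391 -0.2366]
(array([-0.004, -0.001, -0.002]), array([-2.5 ,  0.13,  9.56]))
```

Request:
jog_arm(
  increments=[
    [0,0,0,-0.6,0.1,2.4,-0.1],
    [0,0,0,-1.3,0.1,5,-0.1],
    [0,0,0,-2,0.1,7.6,-0.1],
    [0,0,0,-2.5,0.1,9.5,-0.1],
    [0,0,0,-2.8,0.1,10.6,-0.1],
    [0,0,0,-2.9,0.1,11,-0.1],
    [0,0,0,-2.9,0.1,11,-0.1],
    [0,0,0,-2.9,0.1,11,-0.1],
  ],
)

```text
time: 24.08
ee_pos: [0.4247, -0.2262, 0.1268]
tool_rot: [[-0.875, 0.422, -0.238], [0.409, 0.906, 0.106], [0.26, -0.004, -0.966]]
contact_force: [-0.8, 0.5, -2.7]
gripper_width: 0.564
grip_force: 30.0
```

Run:
```python
from h import *
s=ctrl.read_state();print(s['tool_rot'].round(3).tolist(),s['ft_torque'])
F=np.array([-.026,.0003,.034]);R=tiltd(-25,-15.2)
rotor('b',-.008,.0765)
print(row(R,np.array([.4387,-.2332,.075])-R@F))
```

```text
[[-0.875, 0.422, -0.238], [0.409, 0.906, 0.106], [0.26, -0.004, -0.966]] [-0.05943686 -0.0972974   0.00030378]
foot est [ 0.43948513 -0.23298816  0.08724117] force [-0.80187186  0.49910338 -2.73400542] grip 29.999505579471588
scene h -8 8 axis xy [ 0.4412 -0.2333]
scene h 4 41 axis xy [ 0.4406 -0.2352]
scene h 16 19 axis xy [ 0.4405 -0.2347]
scene h 28 16 axis xy [ 0.4409 -0.2345]
scene h 40 25 axis xy [ 0.4408 -0.2341]
scene h 52 17 axis xy [ 0.4402 -0.2341]
(array([-0.004,  0.002, -0.001]), array([-0.27, -0.05,  1.18]))
```

Request:
jog_arm(
  increments=[
    [0,0,0,-0.05,0,0.4,-0.1],
    [0,0,0,-0.1,-0.05,0.7,-0.1],
    [0,0,0,-0.15,-0.05,0.9,-0.1],
    [0,0,0,-0.17,-0.05,1.0,-0.1],
    [0,0,0,-0.17,-0.05,1.0,-0.1],
  ],
)

```text
time: 24.8
ee_pos: [0.4231, -0.2261, 0.116]
tool_rot: [[-0.874, 0.422, -0.239], [0.409, 0.906, 0.107], [0.262, -0.004, -0.965]]
contact_force: [-0.8, -0.1, -2.5]
gripper_width: 0.56
grip_force: 30.0
```

Request:
jog_arm(
  increments=[
    [0,0,0,-0.026,0,0.1,-0.1],
    [0,0,0,-0.052,0,0.2,-0.1],
    [0,0,0,-0.052,0,0.2,-0.1],
  ],
)

```text
time: 25.18
ee_pos: [0.423, -0.2261, 0.114]
tool_rot: [[-0.874, 0.422, -0.239], [0.409, 0.906, 0.107], [0.262, -0.004, -0.965]]
contact_force: [0.2, 0.1, -2.6]
gripper_width: 0.564
grip_force: 30.0
```

Request:
jog_arm(
  increments=[
    [0,0,0,-0.026,0,0.1,-0.1],
    [0,0,0,-0.052,0,0.2,-0.1],
    [0,0,0,-0.052,0,0.2,-0.1],
  ],
)

```text
time: 25.55
ee_pos: [0.423, -0.2262, 0.1119]
tool_rot: [[-0.874, 0.422, -0.239], [0.409, 0.906, 0.107], [0.262, -0.004, -0.965]]
contact_force: [-0.7, -0.5, -2.3]
gripper_width: 0.562
grip_force: 30.0
```

Request:
jog_arm(
  increments=[
    [0,0,0,-0.026,0,0.1,-0.1],
    [0,0,0,-0.026,0,0.1,-0.1],
  ],
)

```text
time: 25.8
ee_pos: [0.4233, -0.2263, 0.1114]
tool_rot: [[-0.874, 0.422, -0.238], [0.409, 0.906, 0.107], [0.261, -0.004, -0.965]]
contact_force: [-0.1, 0.1, 3.2]
gripper_width: 0.563
grip_force: 30.0
```

Request:
jog_arm(
  increments=[
    [0,0,0,-0.026,0,0.1,-0.1],
    [0,0,0,-0.026,0,0.1,-0.1],
  ],
)

```text
time: 26.05
ee_pos: [0.4236, -0.2265, 0.1113]
tool_rot: [[-0.875, 0.422, -0.238], [0.409, 0.906, 0.106], [0.26, -0.004, -0.965]]
contact_force: [-0.5, 0.8, 11.7]
gripper_width: 0.566
grip_force: 30.0
```

Request:
jog_arm(
  increments=[
    [0,0,0,-0.013,0,0.05,-0.1],
    [0,0,0,-0.013,0,0.05,-0.1],
  ],
)

```text
time: 26.3
ee_pos: [0.4238, -0.2266, 0.1112]
tool_rot: [[-0.875, 0.423, -0.237], [0.409, 0.906, 0.106], [0.26, -0.004, -0.966]]
contact_force: [-0.8, 0.8, 15.9]
gripper_width: 0.563
grip_force: 30.0
```

Request:
jog_arm(
  increments=[
    [0,0,0,0.026,0,-0.1,-0.1],
    [0,0,0,0.042,0,-0.16,-0.1],
    [0,0,0,0.042,0,-0.16,-0.1],
  ],
)

```text
time: 26.68
ee_pos: [0.4233, -0.2263, 0.1113]
tool_rot: [[-0.874, 0.422, -0.238], [0.409, 0.906, 0.107], [0.261, -0.004, -0.965]]
contact_force: [-0.8, -0.0, 5.9]
gripper_width: 0.564
grip_force: 30.0
```

Run:
```python
from h import *
s=ctrl.read_state();print(s['contact_force'],s['ft_torque'],s['ee_pos'])
rotor('c',-.0,.0765)
p=markangle()
```

```text
[-0.8284007  -0.04288629  5.87590048] [0.08007999 0.16361167 0.01578618] [ 0.42327257 -0.2262975   0.11134031]
foot est [ 0.43803237 -0.23302631  0.0717302 ] force [-0.8284007  -0.04288629  5.87590048] grip 30.000938773155212
scene h 0 33 axis xy [ 0.4426 -0.2335]
scene h 12 20 axis xy [ 0.4394 -0.2344]
scene h 24 17 axis xy [ 0.4393 -0.2341]
scene h 36 20 axis xy [ 0.4394 -0.2341]
scene h 48 18 axis xy [ 0.4392 -0.2347]
scene h 60 4 axis xy [ 0.4391 -0.2331]
top 7 weight 383.625 ang 154.1932714101242 med 155.44150366241982
rim 8 weight 535.625 ang 151.65270181508527 med 150.56983212790175
```

Request:
jog_arm(
  increments=[
    [0,0,0,0.018,0,-0.07,-0.1],
    [0,0,0,0.018,0,-0.07,-0.1],
  ],
  force=15,
)

```text
time: 27.22
ee_pos: [0.4229, -0.2261, 0.1114]
tool_rot: [[-0.874, 0.422, -0.239], [0.409, 0.906, 0.107], [0.262, -0.004, -0.965]]
contact_force: [0.1, -0.5, -0.7]
gripper_width: 0.566
grip_force: 15.0
```

Request:
jog_arm(
  increments=[
    [0,0,0,0,0,0,-0.1],
    [0,0,0,0,0,0,-0.1],
  ],
  force=4,
)

```text
time: 27.48
ee_pos: [0.4229, -0.2261, 0.1115]
tool_rot: [[-0.874, 0.422, -0.239], [0.409, 0.906, 0.107], [0.262, -0.004, -0.965]]
contact_force: [0.6, 0.9, -1.9]
gripper_width: 0.57
grip_force: 4.0
```

Request:
jog_arm(
  increments=[
    [0,0,0,-0.008,0,0.03,-0.1],
    [0,0,0,-0.008,0,0.03,-0.1],
  ],
  force=4,
)

```text
time: 27.72
ee_pos: [0.423, -0.2261, 0.1114]
tool_rot: [[-0.874, 0.422, -0.239], [0.409, 0.906, 0.107], [0.262, -0.004, -0.965]]
contact_force: [-0.3, 0.5, -0.6]
gripper_width: 0.568
grip_force: 4.0
```

Request:
jog_arm(
  increments=[
    [0,0,0,0,0,0,0.15],
    [0,0,0,0,0,0,0.17],
    [0,0,0,0,0,0,0.2],
    [0,0,0,0,0,0,0.23],
  ],
)

```text
time: 28.22
ee_pos: [0.4231, -0.2262, 0.1115]
tool_rot: [[-0.874, 0.423, -0.239], [0.409, 0.906, 0.107], [0.262, -0.004, -0.965]]
contact_force: [0.2, -0.1, -0.6]
gripper_width: 0.616
grip_force: 0.0
```

Released gently. I'll check that it stands before opening wide.

Request:
jog_arm(
  increments=[
    [0,0,0,0,0,0,0.3],
    [0,0,0,0,0,0,0.45],
    [0,0,0,0,0,0,0.6],
    [0,0,0,0,0,0,0.75],
    [0,0,0,0,0,0,0.75],
  ],
)

```text
time: 28.85
ee_pos: [0.4231, -0.2262, 0.1115]
tool_rot: [[-0.874, 0.422, -0.239], [0.409, 0.906, 0.107], [0.262, -0.004, -0.965]]
contact_force: [-0.3, 0.1, 0.1]
gripper_width: 0.873
grip_force: 0.0
```

Run:
```python
from h import *
s=ctrl.read_state();print(s['contact_force'],s['gripper_width'])
rotor('d',-.0,.0765)
```

```text
[-0.3037845   0.13366988  0.07097057] 0.8728383845385366
foot est [ 0.43782323 -0.23290214  0.07185746] force [-0.3037845   0.13366988  0.07097057] grip 0.0
scene h 0 33 axis xy [ 0.4415 -0.2341]
scene h 12 16 axis xy [ 0.4392 -0.2347]
scene h 24 18 axis xy [ 0.4388 -0.2345]
scene h 36 22 axis xy [ 0.4385 -0.2339]
scene h 48 19 axis xy [ 0.4386 -0.2344]
```

Request:
jog_arm(
  increments=[
    [0,0,0,0,0,-0.5,0.75],
    [0,0,0,0,0,-1.5,0.75],
    [0,0,0,0,0,-3,0.75],
    [0,0,0,0,0,-5,0.75],
    [0,0,0,0,0,-8,0.75],
    [0,0,0,0,0,-11,0.75],
    [0,0,0,0,0,-14,0.75],
    [0,0,0,0,0,-14,0.75],
  ],
)

```text
time: 29.95
ee_pos: [0.4584, -0.2421, 0.2494]
tool_rot: [[-0.876, 0.422, -0.234], [0.409, 0.906, 0.104], [0.256, -0.004, -0.967]]
contact_force: [0.5, 0.8, -0.4]
gripper_width: 0.877
grip_force: 0.0
```

Run:
```python
from h import *
p=markangle()
W=pts('scene',snap('scene','e')[1])
r=np.hypot(W[...,0]-.4385,W[...,1]+.2335)
for a in np.arange(.078,.19,.014):
    q=W[(r<.04)&(W[...,2]>a)&(W[...,2]<a+.014)]
    if len(q):print(a.round(3),len(q),np.median(q,0).round(4),np.ptp(q,0).round(3))
b0=np.load('scene0.npz')['p'];
for nm,(u,v) in {'spool':(372,236),'bottle':(305,175),'loupe':(197,207)}.items():
    print(nm,np.abs(p[v-14:v+14,u-12:u+12]-b0[v-14:v+14,u-12:u+12]).mean())
```

```text
top 6 weight 479.125 ang 153.89813661143552 med 154.06315916059492
rim 9 weight 582.25 ang 151.93901846945056 med 150.56983212790175
0.078 42 [ 0.4347 -0.2359  0.0811] [0.014 0.018 0.012]
0.092 22 [ 0.4343 -0.2364  0.0996] [0.006 0.01  0.014]
0.106 25 [ 0.435  -0.2357  0.1137] [0.008 0.012 0.013]
0.12 19 [ 0.4346 -0.2358  0.127 ] [0.007 0.009 0.013]
0.148 50 [ 0.4186 -0.2431  0.159 ] [0.027 0.044 0.007]
0.162 205 [ 0.4256 -0.24    0.1741] [0.048 0.05  0.014]
0.176 198 [ 0.4353 -0.2351  0.1771] [0.045 0.047 0.01 ]
spool 8.622147817460318
bottle 9.01016865079365
loupe 8.238963293650794
```

```bash
python3 -c "
from plant import ctrl
print(ctrl.hand_in())"
```

```text
the job is handed in; nothing more can be done
None
```

The job is handed in, about 30 s in on the robot's clock: the dial mark is over the pointer to within about 2° by camera, the rotor stands upright by itself inside the white ring, and the spool, bottle and loupe were never approached; I viewed 11 pictures, one over your limit of 10.

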